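# Slide the cuvette carriage home past its spring catch

## Task

On the portable food tester, press the long steel catch bar down with a fingertip and, keeping it down so that its tooth stays out of the way, push the black cuvette carriage along its track fully home into the grey hood. Then lift off so that the bar springs all the way up, its tooth standing in the carriage's window, and locks the carriage. Only press and push: pick nothing up, and leave the bottle, the jar and the beaker where they stand.

Things in the scene. Friction and masses are not known exactly. Their poses are not given: they have to be found in the camera images.
- tester: Fixed white tester, 340 mm (x) by 170 mm (y), deck 35 mm above the table. Origin on the table under its middle, z up; the carriage is pushed along its +x, on its centre line y = 0. Two rails beside the track, 10 mm above the deck, 72 mm apart inside, x = -155 to 50 mm. At the -x end a flat carrying handle, 23 mm high, reaches 25 mm out.
- hood_mouth (a point): Mouth of the fixed grey hood, at deck level (35 mm above the table), tester x = 50 mm; mouth 72 mm wide, 58 mm high, facing tester -x. The hood is 140 mm wide, 110 mm long, its top 66 mm above the deck. The carriage's front end with the cuvettes goes in here.
- catch (a joint): Catch bar pressed down, m: 0 = up, 0.016 = bottomed. The bar goes straight down in one piece wherever it is pressed; spring 3.3 N at the top, 8.1 N at the bottom. Up, its tooth blocks the carriage; pressed 0.011 or more (0.013 is safe) the carriage passes over the tooth. If let go halfway the tooth presses up under the carriage.
- bar_rear (a point): Middle of the top edge of the steel catch bar's rear end, tester x = -144 mm. From here the level bar, 14 mm wide, runs to tester x = +28 mm through the carriage's tunnel. Its top is 30 mm above the deck when up, 14 mm bottomed. Behind the carriage 44 to 62 mm of it lies bare at the start: press there; a finger can slide along it.
- tooth_top (a point): Middle of the top of the bar's square tooth, 8 mm (x) by 14 mm (y), tester x = 20 mm; it stands 13 mm above the bar's top, moves with the bar, and is 43 mm above the deck when up.
- carriage (a joint): Carriage position along tester +x, m: 0 = fully out, 0.080 = fully home at its end stop. With the bar up the tooth stops it at 0.021. Starts between 0 and 0.018. Sliding friction about 1.5 N. It cannot leave its track.
- carriage_rear (a point): Middle of the top edge of the carriage's upright rear face (faces tester -x; push it): tester x = -100 mm fully out, -20 mm home. Black carriage 66 mm wide, 95 mm long, straddling the bar: two solid sides, an 18 mm wide tunnel between, bridged before and behind the window from 32 to 40 mm above the deck. Its top is 40 mm above the deck; two 12 mm cuvettes near the front stand 14 mm higher.
- window (a point): Centre of the carriage's window, at its top face (40 mm above the deck), 40 mm ahead of the rear face. Opening 16 mm (x) by 18 mm (y), open down to the bar. At home it lies over the tooth, which then springs up and stands 3 mm above the top face.
- reagent_bottle: Loose white bottle, 44 mm across, 95 mm tall, origin at its underside. Bystander.
- sample_jar: Loose clear jar, 56 mm across, 60 mm tall, origin at its underside. Bystander.
- beaker: Loose glass beaker, 60 mm across the rim, 75 mm tall, origin at its underside. Bystander.

How it is judged:
By the outcome, as a careful person would: the job done as asked, in the order asked, and still so for the second after the job is handed in, with the robot touching nothing.
It also fails if it takes over 48 s, if anything falls off the work surface, if the arm or the gripper's body presses on something with over 40 N, if the wrist force passes 120 N, or if a joint passes its speed limit or range.

## Robot

A 6-joint arm with a two-finger parallel gripper is mounted at the origin on the work surface. World frame = base frame: x ahead of the robot, y to its left, z up, the work surface at z = 0. Lengths are in mm, angles in rad, forces in N, time in s.
With the tool pointing down it reaches from about 300 to 1000 mm from the base axis. Payload 5.1 kg.
Tool frame: the origin (TCP) lies midway between the tips of the shut fingers; the grasp point (between the pads) lies 19 mm behind it (hold_point_z is the distance from the TCP to the grasp point, in mm); z points along the fingers, x is the direction in which the jaws open and shut, and the axes are right-handed (so a half turn about z gives the same grasp; the last joint's range is limited). The gripper opens to 95 mm and grips with 3 to 60 N. Pads are 20 mm wide; open, the fingers measure 119 mm over their backs; the gripper's body (75 mm by 180 mm) begins 59 mm behind the grasp point.
Start: joints at [1.197, 0.124, 1.65, -0, 1.367, -0.083], TCP at [186.388, 622.691, 214.656] pointing down, gripper open.
Joint ranges: [-2.61, 2.61], [-1.02, 2.33], [0.03, 2.71], [-1.35, 4.49], [0.32, 2.68], [-2.91, 2.91]. Speed limits (rad/s): [2.57, 2.57, 3.14, 3.14, 3.14, 3.14].

## Interface

Orientations are given as a 3x3 rotation matrix whose columns are the frame's x, y, z axes.
In Python, from station import get_obs, get_image, camera_info, hand_in, hold_point_z gives the robot as it stands. The module is installed in compiled form; this text tells all that it offers.
- The arm moves only by the tool play_rows, never from a script. Its argument "series" is a list of rows, each an object with "travel": the shift along the world's x, y, z in units of 25 mm (1.0 is 25 mm), a list of three; "roll": the turn about the world's z in degrees; "claw": the closure, from 0 (fully open) to 1 (shut). In form: [{"travel": [dx, dy, dz], "roll": roll, "claw": claw}, ...]. A call has 1 to 10 rows; each row is the pose to reach, as a shift and turn from the pose measured when the call began; what a row does not reach only later rows make up. A row lasts 1/12 s, in which the tool goes at most 41.7 mm and 7.16 degrees, less where a joint would pass 70% of its speed; a pose out of reach is approached as far as the arm can. A call with a gripper value outside its range is refused whole. The fingers move at their own pace and stop on an object; the grip force is fixed at half the most. Time passes only in rows, so rows that repeat a pose let the fingers close. It gives the time, the measured TCP pose, the force and the opening at its end, in the units of the state.
- get_obs(): the state, without advancing time (a new reading comes with each control period).
- get_image(name): name is "scene" or "top" or "wrist"; returns the picture (420x560x3 uint8, blue, green, red); there is no depth.
- camera_info(name): a dict with "mtx" (3x3 intrinsics, pixels), "origin" and "rotation" of the camera in the world. Camera axes: x right, y down, z forward; pixel columns grow to the right and rows downward; lengths in mm; the calibration is good to about 2 mm. The wrist camera is an equidistant fisheye: a pixel r from the principal point sees the ray r / f radians off the axis. A picture is of the moment at which its call begins: read the wrist's pose just before it. camera_info takes no time and is no camera call; for the wrist camera it gives the pose at the moment of the call.
- hand_in(): hands the job in, once; it reports no verdict.
The state is a dict: "time_s": time; "joints": joint angles; "joint_vel": joint speeds; "effort": joint torques, N m; "eef_pos": TCP position; "tcp_rot": TCP orientation; "contact_force": force on the tool from outside, world axes, zero at the start; "ft_torque": the same for the moment, N m; "finger_gap": finger opening in mm.
Only numpy, scipy, OpenCV 4.12 (cv2) and the standard library are available. Lean on these libraries where they do the work, as an engineer would, in place of code of your own. Each camera call takes 0.05 s, during which the arm holds its last target.

## Working session

There is one attempt and no reset: what is moved stays moved. The work goes in short steps, Python scripts to look and compute and a tool call to move; the robot and the scene stay as the last step left them, time stands still between calls to the robot, and variables do not carry over. Pictures are saved under pics/ and viewed, and the job is handed in when it is done.

Besides the shell and the picture viewer there is one more tool, called as name(argument=value, ...), one argument or row to a line, values as JSON. play_rows: Moves the arm, as the interface text tells. Its arguments: {"type":"object","properties":{"series":{"type":"array"}},"required":["series"]}

```bash
mkdir -p pics; python3 - <<'E'
from station import *
import cv2
o=get_obs();print(o)
print(hold_point_z)
for n in ("scene","top","wrist"):
    print(n,camera_info(n))
    cv2.imwrite(f"pics/{n}0.png",get_image(n))
E
```

```text
{'time_s': 0.0, 'joints': array([ 1.19741264e+00,  1.24498051e-01,  1.65165441e+00, -1.95452841e-05,
        1.36747672e+00, -8.26296067e-02]), 'joint_vel': array([-4.75827950e-05, -1.56652052e-03,  1.18394217e-03,  2.22469147e-04,
        7.03018313e-04,  3.43987277e-05]), 'effort': array([ 1.75098263e-03, -4.17597342e+01, -3.59938467e+01,  7.75025762e-02,
        4.90632048e-02, -2.35973084e-04]), 'eef_pos': array([186.15955133, 622.11387721, 213.40318705]), 'tcp_rot': array([[ 2.86670199e-01,  9.58029056e-01, -7.25032567e-04],
       [ 9.58027177e-01, -2.86671077e-01, -1.90318024e-03],
       [-2.03114783e-03, -1.49015845e-04, -9.99997926e-01]]), 'contact_force': array([ 0.64200368,  0.01043262, -0.48642602]), 'ft_torque': array([-0.00721761, -0.03597821,  0.01544971]), 'finger_gap': 95.65106719993801}
18.8
scene {'mtx': array([[495.31063041,   0.        , 282.51909099],
       [  0.        , 495.31063041, 204.23828223],
       [  0.        ,   0.        ,   1.        ]]), 'origin': array([1265.38116148, -311.79485339,  603.93406631]), 'rotation': array([[ 0.45639355,  0.51974501,
[... 189 characters left out ...]
       , 532.57980892, 208.62074898],
       [  0.        ,   0.        ,   1.        ]]), 'origin': array([ 545.03840993,   39.01426609, 1017.67044214]), 'rotation': array([[-0.01372621, -0.99831197,  0.05643396],
       [-0.99990247,  0.01355878, -0.00334866],
       [ 0.00257783, -0.05647443, -0.99840072]])}
wrist {'mtx': array([[325.1922621 ,   0.        , 278.99871012],
       [  0.        , 325.1922621 , 211.12930585],
       [  0.        ,   0.        ,   1.        ]]), 'origin': array([112.18252964, 645.36006101, 382.79625816]), 'rotation': array([[ 0.28670341,  0.92054796,  0.26531606],
       [ 0.95801708, -0.27488015, -0.08151184],
       [-0.00210544,  0.27754704, -0.96070974]])}
```

View pics/scene0.png

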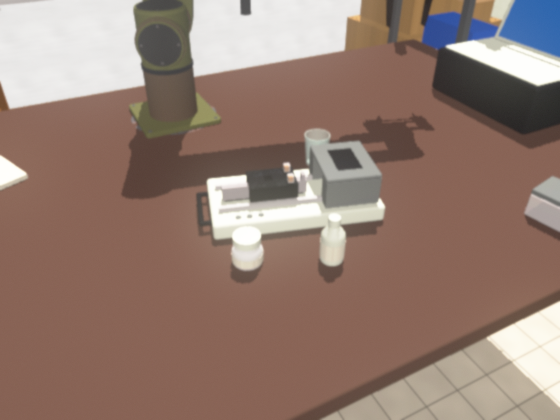

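View pics/top0.png

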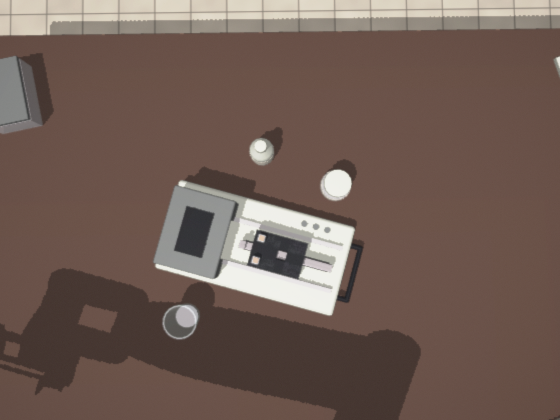

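View pics/wrist0.png

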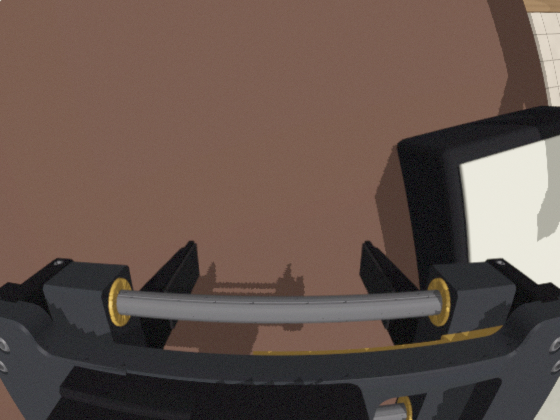

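The top view shows the tester: hood at about (195,232), carriage about (278,253), bare bar to about (330,266), handle on the right. I'll enlarge it.

```bash
python3 - <<'E'
import cv2
im=cv2.imread("pics/top0.png")
c=im[170:330,140:375]
cv2.imwrite("pics/topc.png",cv2.resize(c,None,fx=3.4,fy=3.4,interpolation=cv2.INTER_CUBIC))
im=cv2.imread("pics/scene0.png")
c=im[120:280,180:400]
cv2.imwrite("pics/scenec.png",cv2.resize(c,None,fx=3.6,fy=3.6,interpolation=cv2.INTER_CUBIC))
E
```

```text
(no output)
```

View pics/topc.png

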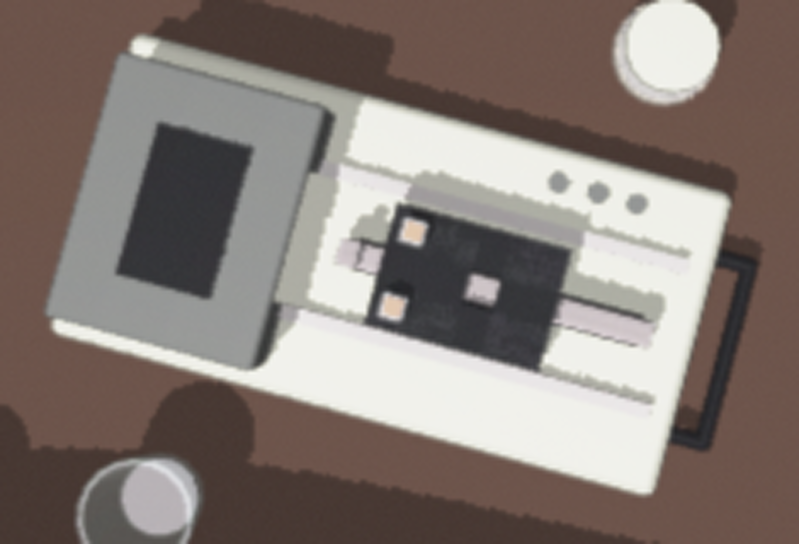

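View pics/scenec.png

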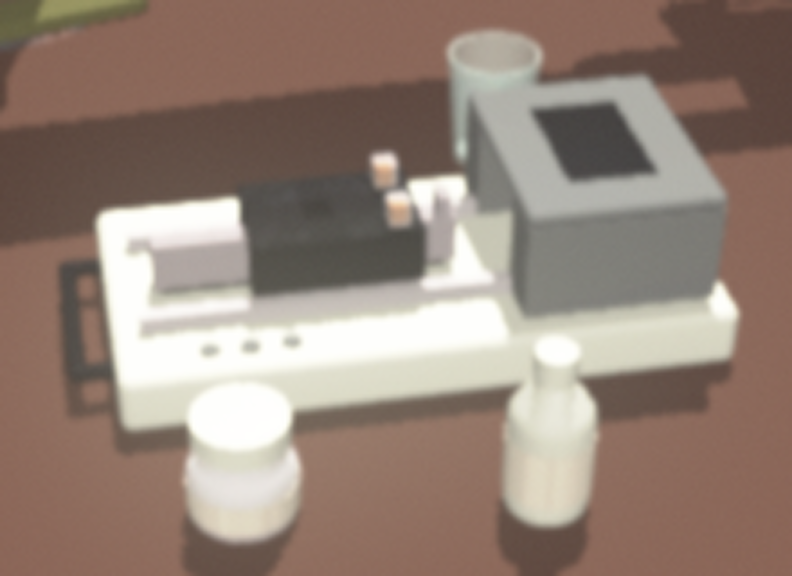

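```bash
cat > h.py <<'E'
import numpy as np
from scipy.optimize import least_squares
from station import camera_info
def proj(n,P):
    c=camera_info(n);p=c['rotation'].T@(np.asarray(P)-c['origin']);q=c['mtx']@p;return q[:2]/q[2]
def tw(s,P):
    x,y,t=s[:3];c,n=np.cos(t),np.sin(t);return np.array([x+c*P[0]-n*P[1],y+n*P[0]+c*P[1],P[2]])
E
python3 - <<'E'
from h import *
T=[((730,198),(-170,-85,35),0),((652,494),(-170,85,35),0),((127,52),(160,-70,101),0),((325,106),(50,-70,101),0),((255,368),(50,70,101),0),((48,315),(160,70,101),0),((653,332),(-144,0,65),0),((578,250),(-100,-33,75),1),((542,370),(-100,33,75),1),((482,289),(-60,0,75),1),((368,257),(20,0,78),0)]
S=[((532,217),(50,-70,101),0),((722,195),(160,-70,101),0),((645,80),(160,70,101),0),((470,92),(50,70,101),0),((152,248),(-144,-7,65),0),((250,203),(-100,-33,75),1),((240,182),(-100,33,75),1),((440,190),(20,0,78),0)]
O=[('top',(np.array(a)+.5)/3.4-.5+[140,170],P,m) for a,P,m in T]+[('scene',(np.array(a)+.5)/3.6-.5+[180,120],P,m) for a,P,m in S]
f=lambda s:np.concatenate([proj(n,tw(s,(P[0]+m*s[3],P[1],P[2])))-a for n,a,P,m in O])
for sub in (O,O[:len(T)],O[len(T):]):
    g=lambda s:np.concatenate([proj(n,tw(s,(P[0]+m*s[3],P[1],P[2])))-a for n,a,P,m in sub])
    r=least_squares(g,[500,80,1.3,10],loss='soft_l1',x_scale=[10,10,.1,10]);print(r.x,r.cost);print(np.round(r.fun.reshape(-1,2),1).tolist())
    s=r.x
    for P in [(-144,0,65),(-100+s[3],0,75),(-20,0,75),(20,0,78)]: print(P,tw(s,P).round(1))
E
```

```text
[530.45821937  90.11490247   1.29027699   9.16557603] 31.008633888614796
[[2.0, -1.0], [1.1, 1.7], [-2.2, -0.9], [0.9, -0.1], [-0.5, 1.6], [-1.4, 0.2], [0.6, 1.4], [-1.0, -0.2], [-0.2, 0.7], [0.5, 0.4], [-4.8, -0.8], [-0.7, 0.7], [2.4, 1.0], [0.6, -1.6], [-1.1, -0.3], [-0.8, 0.4], [0.6, 13.1], [-1.1, 1.0], [0.5, 0.7]]
(-144, 0, 65) [490.6 -48.3  65. ]
(np.float64(-90.8344239698569), 0, 75) [505.3   2.8  75. ]
(-20, 0, 75) [524.9  70.9  75. ]
(20, 0, 78) [536.  109.3  78. ]
[530.883625    89.8300808    1.29143937   9.04407144] 12.774039162673663
[[2.1, -1.4], [1.3, 1.4], [-2.1, -1.1], [1.0, -0.3], [-0.3, 1.4], [-1.2, 0.1], [0.8, 1.1], [-0.8, -0.5], [0.0, 0.4], [0.7, 0.1], [-4.7, -1.0]]
(-144, 0, 65) [491.2 -48.6  65. ]
(np.float64(-90.9559285636407), 0, 75) [505.8   2.4  75. ]
(-20, 0, 75) [525.4  70.6  75. ]
(20, 0, 78) [536.4 109.1  78. ]
[527.83235147  91.36060796   1.28182491   9.82063571] 16.3002011793213
[[-1.1, -0.0], [2.1, 0.5], [0.8, -2.0], [-0.8, -0.9], [-0.8, -0.8], [0.8, 12.0], [-0.7, 0.0], [0.4, -0.1]]
(-144, 0, 65) [486.8 -46.7  65. ]
(np.float64(-90.17936428742155), 0, 75) [502.1   4.9  75. ]
(-20, 0, 75) [522.1  72.2  75. ]
(20, 0, 78) [533.5 110.5  78. ]
```

play_rows(
  series=[
    {"travel":[0.25,-0.5,0],"roll":0,"claw":1},
    {"travel":[0.75,-1.5,0],"roll":0,"claw":1},
    {"travel":[1.35,-2.8,0],"roll":0,"claw":1},
    {"travel":[2,-4.1,0],"roll":0,"claw":1},
    {"travel":[2.6,-5.4,0],"roll":0,"claw":1},
    {"travel":[3.25,-6.7,0],"roll":0,"claw":1},
    {"travel":[3.9,-8,0],"roll":0,"claw":1},
    {"travel":[4.5,-9.3,0],"roll":0,"claw":1},
    {"travel":[5.15,-10.6,0],"roll":0,"claw":1},
    {"travel":[5.75,-11.9,0],"roll":0,"claw":1},
  ],
)

```text
time_s: 0.98
eef_pos: [330.2, 322.3, 213.3]
tcp_rot: [[0.287, 0.958, -0.0], [0.958, -0.287, -0.002], [-0.002, 0.0, -1.0]]
contact_force: [1.0, 0.9, 0.3]
finger_gap: 33.9
```

play_rows(
  series=[
    {"travel":[0.75,-1.5,0],"roll":0,"claw":1},
    {"travel":[1.4,-2.9,0],"roll":0,"claw":1},
    {"travel":[2.1,-4.3,0],"roll":0,"claw":1},
    {"travel":[2.8,-5.7,0],"roll":0,"claw":1},
    {"travel":[3.5,-7.1,0],"roll":0.2,"claw":1},
    {"travel":[4.2,-8.5,-0.3],"roll":0.4,"claw":1},
    {"travel":[4.9,-9.9,-0.8],"roll":0.6,"claw":1},
    {"travel":[5.6,-11.3,-1.3],"roll":0.6,"claw":1},
    {"travel":[6.2,-12.6,-1.8],"roll":0.6,"claw":1},
    {"travel":[6.7,-13.6,-2.3],"roll":0.6,"claw":1},
  ],
)

```text
time_s: 1.82
eef_pos: [497.7, -20.8, 155.2]
tcp_rot: [[0.278, 0.96, -0.0], [0.96, -0.278, -0.003], [-0.003, 0.001, -1.0]]
contact_force: [-0.2, 0.2, -0.5]
finger_gap: 0.5
```

play_rows(
  series=[
    {"travel":[0,0,-0.3],"roll":0,"claw":1},
    {"travel":[0,0,-0.7],"roll":0,"claw":1},
    {"travel":[0,0,-1],"roll":0,"claw":1},
    {"travel":[0,0,-1],"roll":0,"claw":1},
    {"travel":[0,0,-1],"roll":0,"claw":1},
  ],
)

```text
time_s: 2.23
eef_pos: [496.9, -19.7, 129.8]
tcp_rot: [[0.277, 0.961, -0.001], [0.961, -0.277, -0.002], [-0.003, -0.0, -1.0]]
contact_force: [-0.2, 1.0, -0.2]
finger_gap: 0.5
```

```bash
python3 - <<'E'
from station import *
import cv2
o=get_obs();print(o['time_s'],o['eef_pos'],o['tcp_rot'].round(4).tolist(),o['contact_force'],o['finger_gap'])
print(camera_info('wrist'))
cv2.imwrite("pics/wrist1.png",get_image('wrist'))
cv2.imwrite("pics/top1.png",get_image('top'))
im=get_image('scene')
cv2.imwrite("pics/scene1.png",cv2.resize(im[80:280,140:420],None,fx=2.8,fy=2.8,interpolation=cv2.INTER_CUBIC))
E
```

```text
2.2333 [496.87476114 -19.74926554 129.81620203] [[0.2769, 0.9609, -0.001], [0.9609, -0.2769, -0.0023], [-0.0025, -0.0003, -1.0]] [-0.1777038   0.96309935 -0.17216247] 0.46895876606210773
{'mtx': array([[325.1922621 ,   0.        , 278.99871012],
       [  0.        , 325.1922621 , 211.12930585],
       [  0.        ,   0.        ,   1.        ]]), 'origin': array([422.69681391,   2.79444434, 299.08880587]), 'rotation': array([[ 0.27684434,  0.92343262,  0.26576194],
       [ 0.96091081, -0.26524984, -0.07932802],
       [-0.00276077,  0.27733504, -0.9607693 ]])}
```

View pics/wrist1.png

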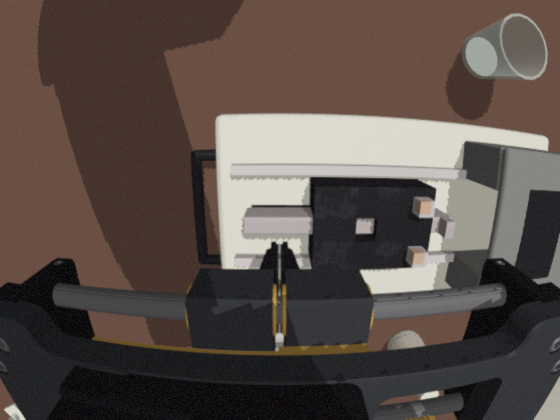

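View pics/scene1.png

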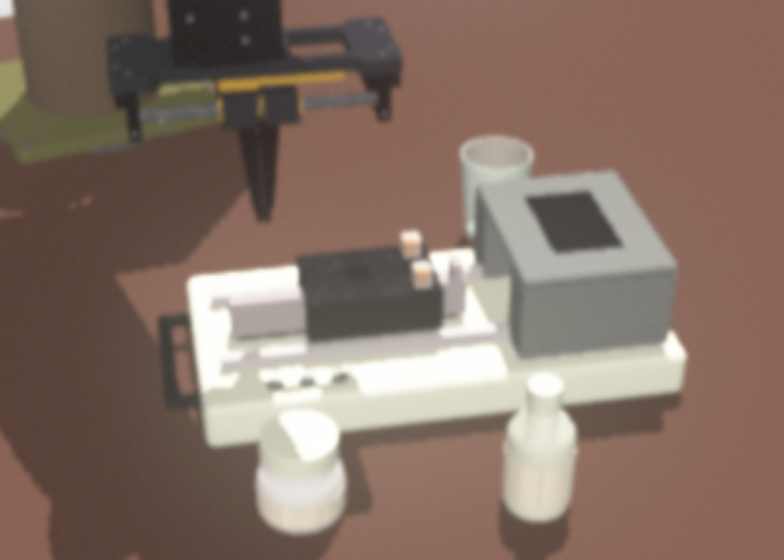

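```bash
python3 - <<'E'
import cv2
im=cv2.imread("pics/wrist1.png")
cv2.imwrite("pics/wc.png",cv2.resize(im[140:290,200:480],None,fx=2.85,fy=2.85,interpolation=cv2.INTER_CUBIC))
E
```

```text
(no output)
```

View pics/wc.png

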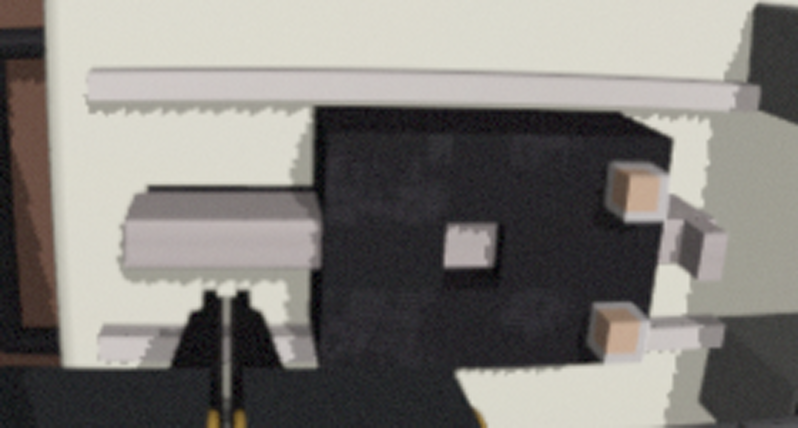

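```bash
cat >> h.py <<'E'
O1=np.array([422.69681391,2.79444434,299.08880587]);R1=np.array([[ 0.27684434,  0.92343262,  0.26576194],[ 0.96091081, -0.26524984, -0.07932802],[-0.00276077,  0.27733504, -0.9607693 ]])
def pw(P,O=O1,R=R1):
    p=R.T@(np.asarray(P)-O);th=np.arctan2(np.hypot(p[0],p[1]),p[2]);return 325.192*th*p[:2]/np.hypot(p[0],p[1])+[278.9987,211.1293]
E
python3 - <<'E'
from h import *
W=[((127,220),(-144,7,65),0),((123,265),(-144,-7,65),0),((319,130),(-100,33,75),1),((471,253),(-60,0,75),1),((708,255),(20,0,78),0)]
o=[((np.array(a)+.5)/2.85-.5+[200,140],P,m) for a,P,m in W]
g=lambda s:np.concatenate([pw(tw(s,(P[0]+m*s[3],P[1],P[2])))-a for a,P,m in o])
r=least_squares(g,[530,90,1.29,10],x_scale=[10,10,.1,10]);s=r.x;print(s,r.fun.reshape(-1,2).round(1).tolist())
for P in [(-144,0,65),(-115,0,65),(-100+s[3],0,75),(-20,0,75),(20,0,78)]: print(P,tw(s,P).round(1))
e=[496.87,-19.75]
for s in ([530.6,90,1.2905,9.1],r.x):
    d=np.array(e)-s[:2];c,n=np.cos(s[2]),np.sin(s[2]);print('TCP in tester',c*d[0]+n*d[1],-n*d[0]+c*d[1])
print((pw((496.87,-19.75,130))-[200,140]+.5)*2.85)
E
```

```text
[530.22015228  92.1419396    1.28973075   7.26907167] [[-1.9, -0.8], [0.1, 0.8], [0.8, -0.2], [-0.9, 0.6], [2.3, -0.0]]
(-144, 0, 65) [490.3 -46.2  65. ]
(-115, 0, 65) [498.3 -18.3  65. ]
(np.float64(-92.73092832832349), 0, 75) [504.5   3.   75. ]
(-20, 0, 75) [524.7  72.9  75. ]
(20, 0, 78) [535.8 111.4  78. ]
TCP in tester -114.79792358710999 2.0523498941593097
TCP in tester -116.75199717234786 1.0049683411142993
[223.26092558 342.0655953 ]
```

play_rows(
  series=[
    {"travel":[0.06,-0.02,-0.4],"roll":0,"claw":1},
    {"travel":[0.06,-0.02,-1],"roll":0,"claw":1},
    {"travel":[0.06,-0.02,-1.6],"roll":0,"claw":1},
    {"travel":[0.06,-0.02,-2.1],"roll":0,"claw":1},
    {"travel":[0.06,-0.02,-2.4],"roll":0,"claw":1},
    {"travel":[0.06,-0.02,-2.4],"roll":0,"claw":1},
    {"travel":[0.06,-0.02,-2.4],"roll":0,"claw":1},
  ],
)

```text
time_s: 2.97
eef_pos: [499.3, -20.4, 70.8]
tcp_rot: [[0.277, 0.961, 0.001], [0.961, -0.277, -0.003], [-0.002, 0.001, -1.0]]
contact_force: [0.6, -0.1, 0.4]
finger_gap: 0.6
```

```bash
python3 - <<'E'
from station import *
import cv2
o=get_obs();print(o['time_s'],o['eef_pos'],o['contact_force'])
im=get_image('wrist');cv2.imwrite("pics/w2.png",cv2.resize(im[140:290,200:480],None,fx=2.85,fy=2.85,interpolation=cv2.INTER_CUBIC))
im=get_image('scene')
cv2.imwrite("pics/scene2.png",cv2.resize(im[120:280,180:400],None,fx=3.6,fy=3.6,interpolation=cv2.INTER_CUBIC))
E
```

```text
2.9667 [499.32177343 -20.43431687  70.78906615] [ 0.55632673 -0.08731674  0.38437009]
```

View pics/w2.png

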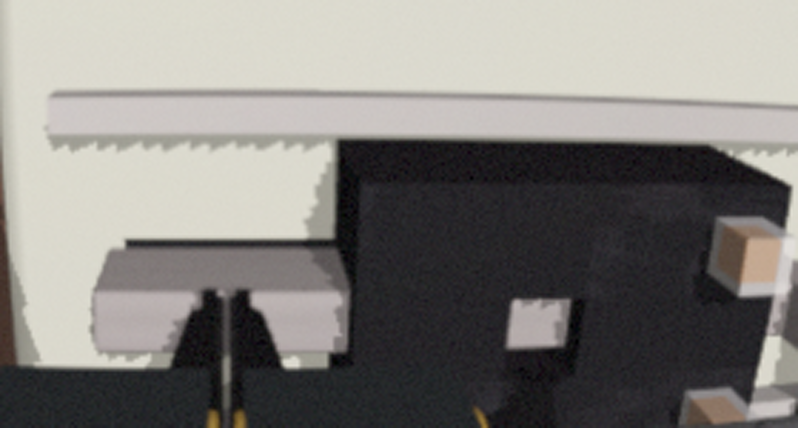

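View pics/scene2.png

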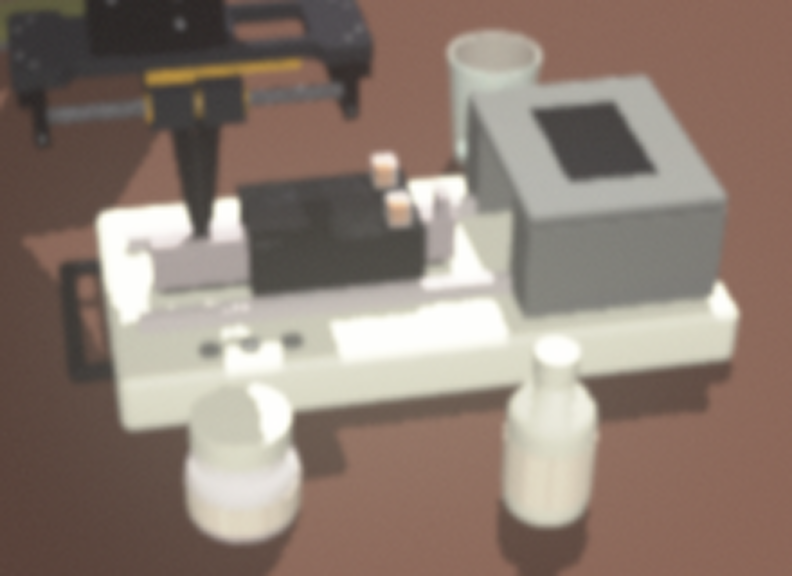

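play_rows(
  series=[
    {"travel":[0,0,-0.15],"roll":0,"claw":1},
    {"travel":[0,0,-0.3],"roll":0,"claw":1},
    {"travel":[0,0,-0.45],"roll":0,"claw":1},
    {"travel":[0,0,-0.6],"roll":0,"claw":1},
    {"travel":[0,0,-0.7],"roll":0,"claw":1},
    {"travel":[0,0,-0.8],"roll":0,"claw":1},
    {"travel":[0,0,-0.8],"roll":0,"claw":1},
    {"travel":[0,0,-0.8],"roll":0,"claw":1},
  ],
)

```text
time_s: 3.73
eef_pos: [501.3, -20.8, 52.9]
tcp_rot: [[0.277, 0.961, 0.005], [0.961, -0.277, -0.003], [-0.002, 0.006, -1.0]]
contact_force: [0.2, -0.7, 6.0]
finger_gap: 0.6
```

```bash
python3 - <<'E'
from station import *
import cv2
o=get_obs();print(o['time_s'],o['eef_pos'],o['contact_force'])
im=get_image('wrist');cv2.imwrite("pics/w3.png",cv2.resize(im[140:290,200:480],None,fx=2.85,fy=2.85,interpolation=cv2.INTER_CUBIC))
o=get_obs();print(o['time_s'],o['eef_pos'],o['contact_force'])
E
```

```text
3.7333 [501.26418183 -20.81676873  52.87404552] [ 0.1759345  -0.70145426  5.95637799]
3.7833 [501.23869441 -20.83167147  52.91706121] [-0.71116699 -0.03665129  5.5509513 ]
```

View pics/w3.png

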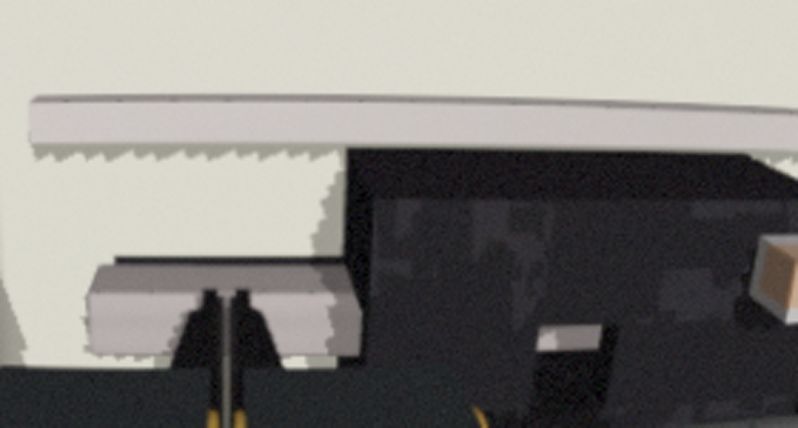

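play_rows(
  series=[
    {"travel":[-0.03,0,-0.1],"roll":0,"claw":1},
    {"travel":[-0.06,0,-0.16],"roll":0,"claw":1},
    {"travel":[-0.08,0,-0.2],"roll":0,"claw":1},
    {"travel":[-0.08,0,-0.2],"roll":0,"claw":1},
  ],
)

```text
time_s: 4.12
eef_pos: [501.2, -20.8, 49.4]
tcp_rot: [[0.277, 0.961, 0.009], [0.961, -0.277, -0.003], [-0.001, 0.01, -1.0]]
contact_force: [1.3, 1.0, 7.0]
finger_gap: 0.3
```

play_rows(
  series=[
    {"travel":[-0.05,0.01,-0.1],"roll":0,"claw":1},
    {"travel":[-0.1,0.03,-0.2],"roll":0,"claw":1},
    {"travel":[-0.1,0.03,-0.25],"roll":0,"claw":1},
    {"travel":[-0.1,0.03,-0.25],"roll":0,"claw":1},
  ],
)

```text
time_s: 4.45
eef_pos: [501.6, -21.0, 48.2]
tcp_rot: [[0.277, 0.961, 0.013], [0.961, -0.277, -0.005], [-0.001, 0.014, -1.0]]
contact_force: [-7.2, -0.8, 26.2]
finger_gap: 0.5
```

```bash
python3 - <<'E'
from station import *
import cv2
o=get_obs();print(o['time_s'],o['eef_pos'],o['contact_force'],o['ft_torque'])
im=get_image('wrist');cv2.imwrite("pics/w4.png",cv2.resize(im[140:290,200:480],None,fx=2.85,fy=2.85,interpolation=cv2.INTER_CUBIC))
im=get_image('scene')
cv2.imwrite("pics/scene4.png",cv2.resize(im[120:280,180:400],None,fx=3.6,fy=3.6,interpolation=cv2.INTER_CUBIC))
o=get_obs();print(o['time_s'],o['eef_pos'],o['contact_force'],o['ft_torque'])
E
```

```text
4.45 [501.56422292 -20.99533846  48.19284855] [-7.2015171  -0.78661648 26.22705992] [-0.20521329  1.42886137 -0.00426935]
4.55 [501.55149142 -20.99438386  48.1987073 ] [-6.88686301 -1.03326328 25.48838463] [-0.18248361  1.44335977  0.01602332]
```

View pics/w4.png

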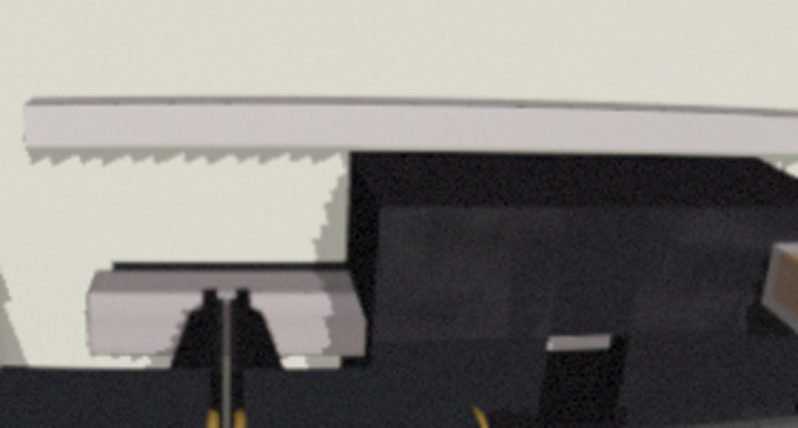

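View pics/scene4.png

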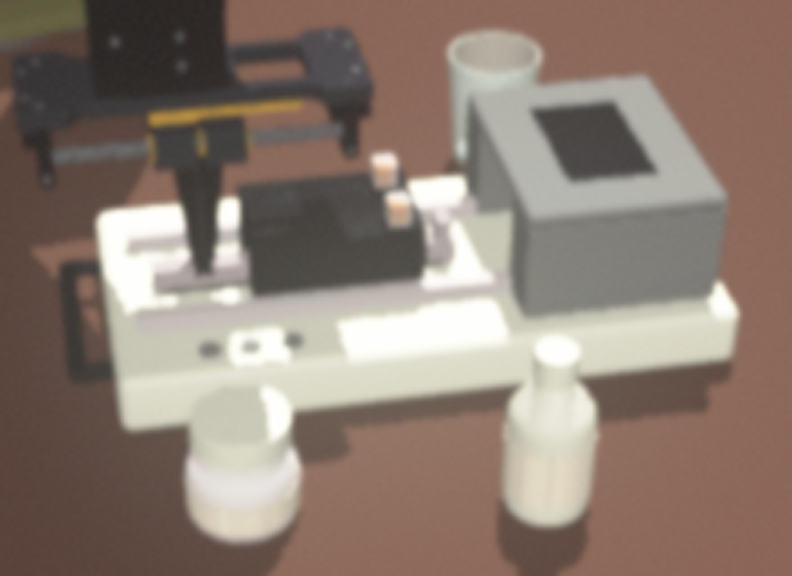

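play_rows(
  series=[
    {"travel":[0.0,0.1,-0.12],"roll":0,"claw":1},
    {"travel":[0.0,0.22,-0.12],"roll":0,"claw":1},
    {"travel":[0.0,0.37,-0.12],"roll":0,"claw":1},
    {"travel":[0.04,0.52,-0.12],"roll":0,"claw":1},
    {"travel":[0.08,0.67,-0.13],"roll":0,"claw":1},
    {"travel":[0.13,0.82,-0.13],"roll":0,"claw":1},
    {"travel":[0.17,0.97,-0.14],"roll":0,"claw":1},
    {"travel":[0.21,1.12,-0.14],"roll":0,"claw":1},
    {"travel":[0.24,1.22,-0.14],"roll":0,"claw":1},
    {"travel":[0.24,1.22,-0.14],"roll":0,"claw":1},
  ],
)

```text
time_s: 5.38
eef_pos: [510.0, 6.0, 48.8]
tcp_rot: [[0.275, 0.961, 0.017], [0.962, -0.274, -0.013], [-0.008, 0.02, -1.0]]
contact_force: [-6.4, -12.5, 21.4]
finger_gap: 0.2
```

```bash
python3 - <<'E'
from station import *
import cv2
o=get_obs();print(o['time_s'],o['eef_pos'],o['contact_force'],o['ft_torque'])
im=get_image('wrist');cv2.imwrite("pics/w5.png",cv2.resize(im[140:290,200:480],None,fx=2.85,fy=2.85,interpolation=cv2.INTER_CUBIC))
im=get_image('scene')
cv2.imwrite("pics/scene5.png",cv2.resize(im[120:280,180:400],None,fx=3.6,fy=3.6,interpolation=cv2.INTER_CUBIC))
E
```

```text
5.3833 [509.97054228   5.95516046  48.77166629] [ -6.37814071 -12.4926273   21.36650002] [-2.37950566  1.16882264  0.00822344]
```

View pics/w5.png

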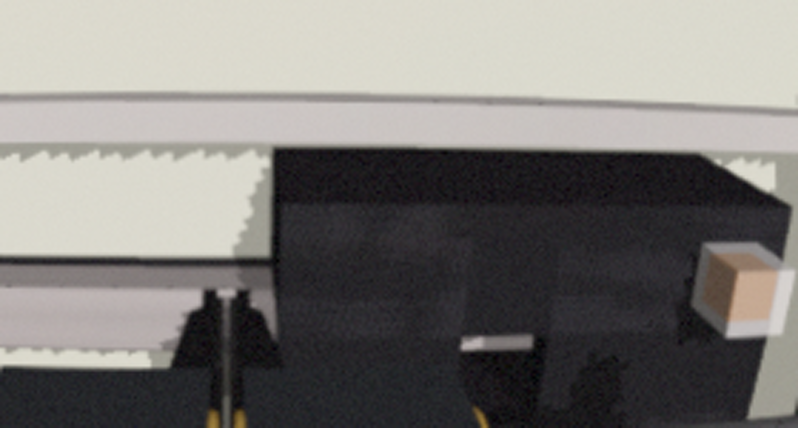

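View pics/scene5.png

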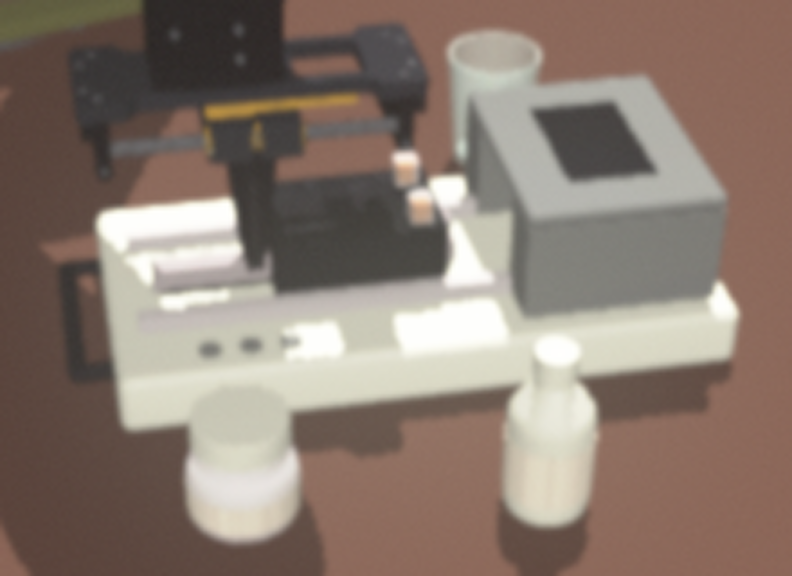

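play_rows(
  series=[
    {"travel":[-0.03,0.16,-0.12],"roll":0,"claw":1},
    {"travel":[-0.02,0.32,-0.12],"roll":0,"claw":1},
    {"travel":[0.0,0.48,-0.12],"roll":0,"claw":1},
    {"travel":[0.03,0.64,-0.12],"roll":0,"claw":1},
    {"travel":[0.06,0.8,-0.12],"roll":0,"claw":1},
    {"travel":[0.1,0.96,-0.12],"roll":0,"claw":1},
    {"travel":[0.14,1.12,-0.12],"roll":0,"claw":1},
    {"travel":[0.19,1.28,-0.12],"roll":0,"claw":1},
    {"travel":[0.24,1.44,-0.12],"roll":0,"claw":1},
    {"travel":[0.28,1.6,-0.12],"roll":0,"claw":1},
  ],
)

```text
time_s: 6.32
eef_pos: [519.3, 42.8, 49.1]
tcp_rot: [[0.273, 0.962, 0.021], [0.962, -0.273, -0.02], [-0.014, 0.026, -1.0]]
contact_force: [-4.2, -12.0, 16.5]
finger_gap: 0.5
```

```bash
python3 - <<'E'
from station import *
import cv2
o=get_obs();print(o['time_s'],o['eef_pos'],o['contact_force'],o['ft_torque'])
im=get_image('wrist');cv2.imwrite("pics/w6.png",cv2.resize(im[140:290,200:480],None,fx=2.85,fy=2.85,interpolation=cv2.INTER_CUBIC))
im=get_image('scene')
cv2.imwrite("pics/scene6.png",cv2.resize(im[120:280,180:400],None,fx=3.6,fy=3.6,interpolation=cv2.INTER_CUBIC))
E
```

```text
6.3167 [519.29200005  42.84047773  49.08124414] [ -4.17950327 -12.02844892  16.51402772] [-2.24954750e+00  6.87455531e-01  1.27394216e-03]
```

View pics/w6.png

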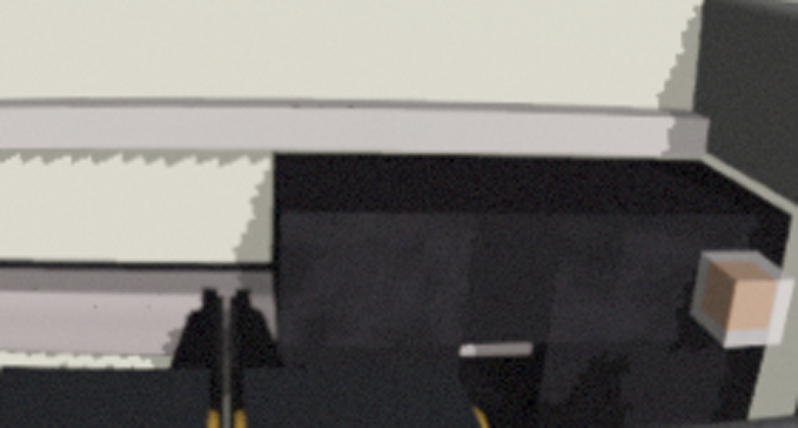

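View pics/scene6.png

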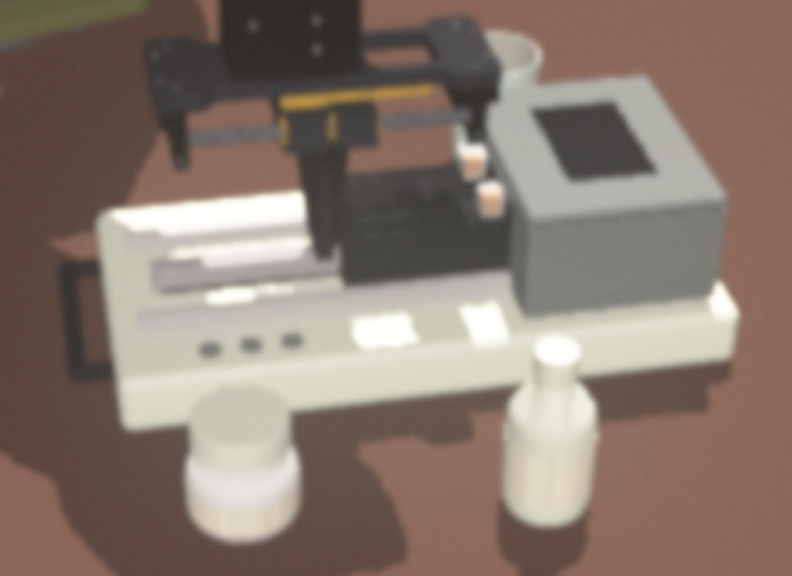

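play_rows(
  series=[
    {"travel":[-0.03,0.16,-0.13],"roll":0,"claw":1},
    {"travel":[-0.01,0.32,-0.13],"roll":0,"claw":1},
    {"travel":[0.03,0.46,-0.13],"roll":0,"claw":1},
    {"travel":[0.07,0.6,-0.13],"roll":0,"claw":1},
    {"travel":[0.11,0.72,-0.13],"roll":0,"claw":1},
    {"travel":[0.15,0.82,-0.13],"roll":0,"claw":1},
    {"travel":[0.18,0.9,-0.13],"roll":0,"claw":1},
    {"travel":[0.2,0.96,-0.13],"roll":0,"claw":1},
    {"travel":[0.2,0.96,-0.13],"roll":0,"claw":1},
  ],
)

```text
time_s: 7.17
eef_pos: [525.3, 62.6, 49.1]
tcp_rot: [[0.271, 0.962, 0.021], [0.962, -0.27, -0.03], [-0.023, 0.028, -0.999]]
contact_force: [-9.5, -19.4, 21.8]
finger_gap: 0.4
```

```bash
python3 - <<'E'
from station import *
import cv2
o=get_obs();print(o['time_s'],o['eef_pos'],o['contact_force'],o['ft_torque'])
print(camera_info('wrist'))
im=get_image('wrist');cv2.imwrite("pics/w7.png",cv2.resize(im[140:290,200:480],None,fx=2.85,fy=2.85,interpolation=cv2.INTER_CUBIC))
im=get_image('scene')
cv2.imwrite("pics/scene7.png",cv2.resize(im[120:280,180:400],None,fx=3.6,fy=3.6,interpolation=cv2.INTER_CUBIC))
E
```

```text
7.1667 [525.29472     62.62002003  49.14341302] [ -9.46516284 -19.35916587  21.80053964] [-3.43511687  1.55570001 -0.07675188]
{'mtx': array([[325.1922621 ,   0.        , 278.99871012],
       [  0.        , 325.1922621 , 211.12930585],
       [  0.        ,   0.        ,   1.        ]]), 'origin': array([447.30522251,  89.27896194, 216.11427209]), 'rotation': array([[ 0.27081423,  0.91880254,  0.28716119],
       [ 0.96234969, -0.25118895, -0.10386135],
       [-0.02329636,  0.30447661, -0.95223488]])}
```

View pics/w7.png

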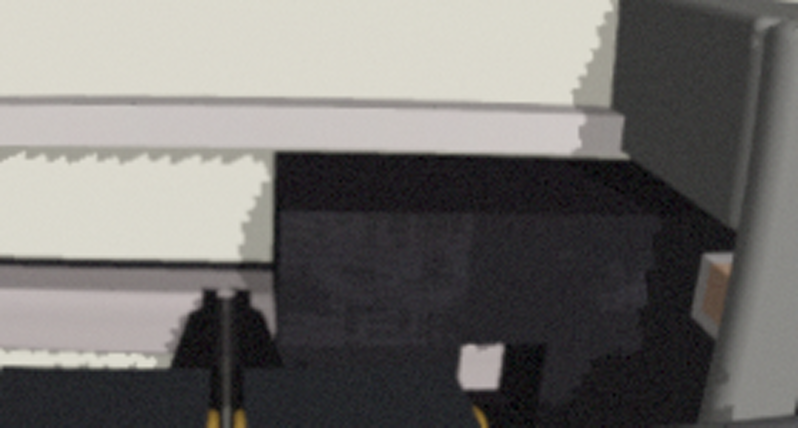

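View pics/scene7.png

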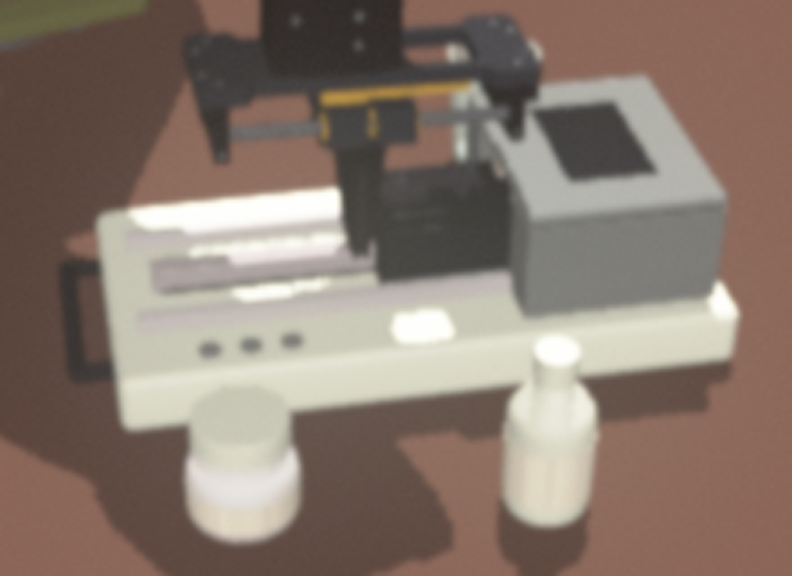

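play_rows(
  series=[
    {"travel":[0.0,0.12,-0.13],"roll":0,"claw":1},
    {"travel":[0.02,0.2,-0.13],"roll":0,"claw":1},
    {"travel":[0.03,0.25,-0.13],"roll":0,"claw":1},
    {"travel":[0.03,0.25,-0.13],"roll":0,"claw":1},
    {"travel":[0.03,0.25,-0.13],"roll":0,"claw":1},
  ],
)

```text
time_s: 7.68
eef_pos: [525.3, 62.5, 49.2]
tcp_rot: [[0.269, 0.963, 0.016], [0.962, -0.268, -0.043], [-0.037, 0.027, -0.999]]
contact_force: [-14.9, -23.9, 26.8]
finger_gap: 0.4
```

```bash
python3 - <<'E'
from station import *
import cv2
from h import *
o=get_obs();print(o['time_s'],o['eef_pos'],o['contact_force'],o['ft_torque'])
c=camera_info('wrist')
im=get_image('wrist');cv2.imwrite("pics/w8.png",cv2.resize(im[140:290,200:480],None,fx=2.85,fy=2.85,interpolation=cv2.INTER_CUBIC))
s=(530.4,91,1.290)
for P in [(-20,33,75),(-20,0,75),(12,9,75),(28,9,75),(16,7,62),(24,7,62),(16,-7,62),(50,36,35)]:
    print(P,((pw(tw(s,P),c['origin'],c['rotation'])-[200,140]+.5)*2.85-.5).round())
E
```

```text
7.6833 [525.29916892  62.49241341  49.15795995] [-14.8625611  -23.87527855  26.78158156] [-4.07206322  2.47638589 -0.25605671]
(-20, 33, 75) [273. 211.]
(-20, 0, 75) [268. 392.]
(12, 9, 75) [455. 347.]
(28, 9, 75) [543. 347.]
(16, 7, 62) [461. 326.]
(24, 7, 62) [502. 326.]
(16, -7, 62) [453. 392.]
(50, 36, 35) [602. 144.]
```

View pics/w8.png

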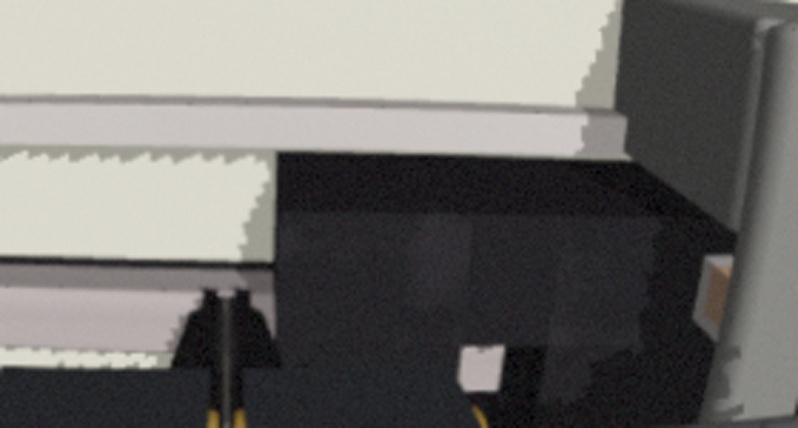

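play_rows(
  series=[
    {"travel":[0.0,0.04,-0.08],"roll":0,"claw":1},
    {"travel":[0.0,0.0,-0.05],"roll":0,"claw":1},
    {"travel":[0.0,0.0,0.15],"roll":0,"claw":1},
    {"travel":[-0.02,-0.05,0.4],"roll":0,"claw":1},
    {"travel":[-0.04,-0.15,0.7],"roll":0,"claw":1},
    {"travel":[-0.06,-0.2,1.1],"roll":0,"claw":1},
    {"travel":[-0.08,-0.3,1.6],"roll":0,"claw":1},
    {"travel":[-0.1,-0.3,2.2],"roll":0,"claw":1},
    {"travel":[-0.1,-0.3,2.8],"roll":0,"claw":1},
    {"travel":[-0.1,-0.3,3.2],"roll":0,"claw":1},
  ],
)

```text
time_s: 8.57
eef_pos: [523.1, 54.7, 131.0]
tcp_rot: [[0.269, 0.963, 0.017], [0.962, -0.268, -0.043], [-0.037, 0.028, -0.999]]
contact_force: [0.3, 0.3, 0.6]
finger_gap: 0.5
```

play_rows(
  series=[
    {"travel":[-0.3,-0.8,0.7],"roll":0,"claw":1},
    {"travel":[-0.6,-1.8,1.5],"roll":0,"claw":1},
    {"travel":[-0.9,-2.8,2.3],"roll":0,"claw":1},
    {"travel":[-1.2,-3.8,3],"roll":0,"claw":1},
    {"travel":[-1.4,-4.8,3],"roll":0,"claw":1},
    {"travel":[-1.6,-5.8,3],"roll":0,"claw":1},
    {"travel":[-1.7,-6.2,3],"roll":0,"claw":1},
    {"travel":[-1.7,-6.2,3],"roll":0,"claw":1},
  ],
)

```text
time_s: 9.23
eef_pos: [479.9, -101.8, 205.9]
tcp_rot: [[0.272, 0.962, 0.017], [0.961, -0.271, -0.043], [-0.037, 0.028, -0.999]]
contact_force: [0.1, 0.0, 0.1]
finger_gap: 0.5
```

```bash
python3 - <<'E'
from station import *
import cv2
from h import *
o=get_obs();print(o['time_s'],o['eef_pos'],o['contact_force'])
im=get_image('top');cv2.imwrite("pics/t9.png",cv2.resize(im[170:330,140:375],None,fx=3.4,fy=3.4,interpolation=cv2.INTER_CUBIC))
im=get_image('scene');cv2.imwrite("pics/s9.png",cv2.resize(im[120:280,180:400],None,fx=3.6,fy=3.6,interpolation=cv2.INTER_CUBIC))
s=(530.4,91,1.290)
for P in [(-20,33,75),(-20,-33,75),(12,9,75),(28,9,75),(12,-9,75),(28,-9,75),(20,0,78),(20,0,62),(-144,0,65),(-144,0,49)]:
    print(P,((proj('top',tw(s,P))-[140,170]+.5)*3.4-.5).round(),((proj('scene',tw(s,P))-[180,120]+.5)*3.6-.5).round())
E
```

```text
9.2333 [ 479.85728884 -101.84053495  205.94928188] [0.09933602 0.04241316 0.05542669]
(-20, 33, 75) [408. 336.] [361. 173.]
(-20, -33, 75) [441. 213.] [384. 236.]
(12, 9, 75) [360. 275.] [425. 190.]
(28, 9, 75) [331. 267.] [453. 187.]
(12, -9, 75) [370. 242.] [433. 207.]
(28, -9, 75) [340. 234.] [461. 204.]
(20, 0, 78) [350. 254.] [443. 192.]
(20, 0, 62) [352. 254.] [442. 216.]
(-144, 0, 65) [653. 337.] [149. 242.]
(-144, 0, 49) [651. 335.] [151. 266.]
```

View pics/t9.png

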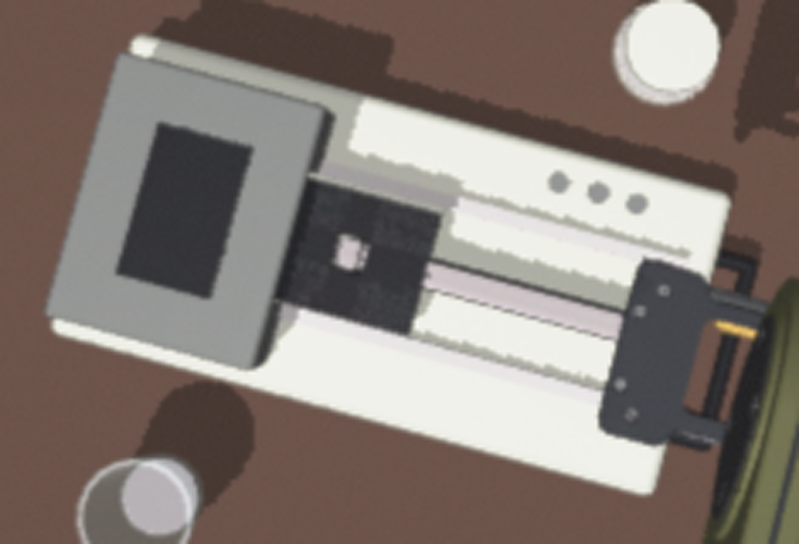

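View pics/s9.png

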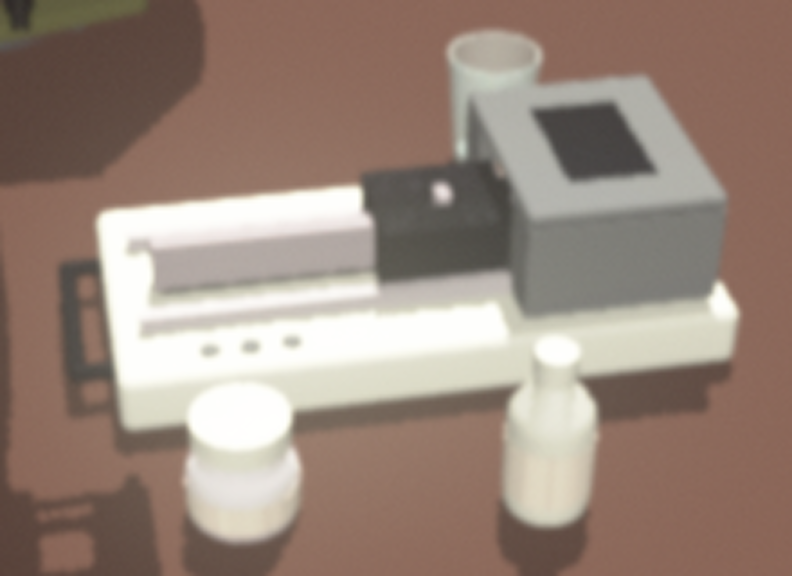

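The carriage is home: its rear edge is at (441,213)–(408,336) in the top crop, as predicted. The tooth is proud of the window at (443,192) in the scene crop, the predicted spot for the bar fully up. The bar's rear is back at its up height, and the bottle, jar and beaker have not moved.

```bash
python3 -c "
from station import *
print(hand_in())"
```

```text
the job is handed in; nothing more can be done
None
```

I pressed the catch bar to its bottom stop with the shut fingertips, slid them along it to push the carriage to its end stop, then lifted off. I handed the job in at about 9.3 s of the 48 s allowed.

- **Bar held down:** The bar bottomed at about 48 mm on the tool reading (26 N). The tool stayed at 48.8–49.2 mm for the rest of the push, so the bar was down by about 15 mm or more.
- **Carriage home:** A last push of about 28 N moved it no further. The top view put its rear face and window where "home" predicted, to within about 1 mm.
- **Locked:** After lift-off, the scene view showed the bar back up with its tooth standing above the carriage's top face in the window. The tool force read zero.
- **Bystanders:** The bottle, jar and beaker stand where they were.

Two things were not quite clean:
- **Off-centre press:** The fingertip sat about 3–4 mm off the bar's centre line.
- **Tool tilt:** The tool tilted by up to about 2.5° under load.

Neither one affected the push. The highest wrist force I read was about 39 N, against the 120 N limit.

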